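# Move three samples on to their next stations

## Task

Move the three brown samples on by one station: the conical flask has been stirred and now goes on the balance, the square bottle has been weighed and goes back into the large compartment of the tray, and the jar that stands there now goes on the stirrer. Each place holds only one vessel, so stand one of them in the empty taped square on the bench while you change the others over. Carry them upright, set each down gently in the middle of its place rather than letting it drop, and do not disturb the small vial and pot that stand in the tray.

Things in the scene. Friction and masses are not known exactly. Their poses are not given: they have to be found in the camera images.
- flask: Sample: conical (Erlenmeyer) flask of brown glass with a black ribbed screw cap, 128 mm high over all. Base 82 mm diameter, cone narrowing to 32 mm at 90 mm height, cap 38 mm diameter from 100 to 128 mm height (take it by the cap). 0.15 to 0.31 kg. Origin: centre of its underside, z up. At the start it stands on the stirrer.
- bottle: Sample: square bottle of brown glass with a black ribbed screw cap, 124 mm high over all. Body 60 x 60 mm to 85 mm height, then a shoulder and a 32 mm neck, cap 40 mm diameter from 98 to 124 mm height (take it by the cap). 0.20 to 0.39 kg. Origin: centre of its underside, z up. At the start it stands on the balance.
- jar: Sample: straight-sided round jar of brown glass, 60 mm diameter, with a black ribbed lid 62 mm diameter from 54 to 76 mm height, 76 mm high over all (take it by the lid). 0.13 to 0.25 kg. Origin: centre of its underside, z up. At the start it stands in the tray.
- stirrer: Magnetic stirrer, fixed: grey body 130 mm wide with two black knobs on its front (-x), and a square white ceramic plate, 124 x 124 mm with a thin printed grey ring in its middle, on which a vessel stands. Origin: on the bench, under the middle of the plate; the plate's top is 62 mm above it. The body runs 125 mm to the front (-x) and 65 mm to the back (+x) of the origin.
- balance: Top-pan balance, fixed: grey-white body 150 mm wide with a display and keys at its front (-x), and a round steel pan of 120 mm diameter on which a vessel stands. Origin: on the bench, under the middle of the pan; the pan's top is 68 mm above it. The body runs 135 mm to the front (-x) and 70 mm to the back (+x) of the origin. The pan does not sink noticeably.
- tray: White plastic bench tray, fixed, 210 mm (x) by 150 mm (y), walls 3 mm thick and 45 mm high, with a cross wall: a large compartment 138 x 144 mm inside, and behind it (+x) a narrow one, 63 mm, that holds a vial and a pot. Origin: on the bench, under the middle of the large compartment; its floor is 4 mm above it.
- square: Parking place: a square of blue tape stuck flat on the bench, clear inside 125 x 125 mm, tape 19 mm wide. Origin: its middle, at bench height. Empty at the start.
- vial: Bystander: slim capped vial, 27 mm diameter, 61 mm high, standing in the narrow compartment of the tray. Origin: centre of its underside.
- pot: Bystander: squat white screw-cap pot, 40 mm diameter, 37 mm high, standing beside the vial in the narrow compartment. Origin: centre of its underside.
Not all that is in view belongs to the job. What is shaped like the flask but blue is not meant. What is shaped like the bottle but turquoise is not meant.

How it is judged:
On the way:
1. one of the three samples stands, released, inside the taped square (((horizontal distance between flask and square below 0.025 m and z of flask in the frame of square between -0.005 and 0.006 m and angle between flask's own z axis and vertical below 0.1 rad and linear speed of flask below 0.02 m/s and contact force between the fingers and flask below 0.1 N) or (horizontal distance between bottle and square below 0.025 m and z of bottle in the frame of square between -0.005 and 0.006 m and angle between bottle's own z axis and vertical below 0.1 rad and linear speed of bottle below 0.02 m/s and contact force between the fingers and bottle below 0.1 N) or (horizontal distance between jar and square below 0.025 m and z of jar in the frame of square between -0.005 and 0.006 m and angle between jar's own z axis and vertical below 0.1 rad and linear speed of jar below 0.02 m/s and contact force between the fingers and jar below 0.1 N))), for 0.2 s.
At the end, for the whole second after the job is handed in: The flask stands on the balance pan and the jar on the stirrer plate, each within 15 mm of the middle; the square bottle stands on the floor of the tray's large compartment, within 25 mm of its middle; all three are upright, released and at rest (horizontal distance between flask and balance below 0.015 m and z of flask in the frame of balance between 0.063 and 0.074 m and angle between each of flask, jar, bottle's own z axis and vertical below 0.1 rad and linear speed of each of flask, jar, bottle below 0.02 m/s and contact force between the fingers and flask below 0.1 N and horizontal distance between jar and stirrer below 0.015 m and z of jar in the frame of stirrer between 0.057 and 0.068 m and contact force between the fingers and jar below 0.1 N and horizontal distance between bottle and tray below 0.025 m and z of bottle in the frame of tray between -0.001 and 0.01 m and contact force between the fingers and bottle below 0.1 N); the robot touches nothing.
It fails at once if a sample is tipped more than 40 degrees (angle between any of flask, bottle, jar's own z axis and vertical above 0.7 rad).
It fails at once if a sample is let fall (more than about 2 cm) or knocked away: faster than 0.65 m/s while not held ((contact force between the fingers and flask below 0.1 N and linear speed of flask above 0.65 m/s) or (contact force between the fingers and bottle below 0.1 N and linear speed of bottle above 0.65 m/s) or (contact force between the fingers and jar below 0.1 N and linear speed of jar above 0.65 m/s)).
It fails at once if the vial or the pot is moved more than 25 mm or tipped over (distance of any of vial, pot from where it was at the start of the episode above 0.025 m or angle between any of vial, pot's own z axis and vertical above 0.5 rad).
It also fails if it takes over 128 s, if anything falls off the work surface, if the arm or the gripper's body presses on something with over 40 N, if the wrist force passes 120 N, or if a joint passes its speed limit or range.

## Robot

A 6-joint arm with a two-finger parallel gripper is mounted at the origin on the work surface. World frame = base frame: x ahead of the robot, y to its left, z up, the work surface at z = 0. Lengths are in m, angles in rad, forces in N, time in s.
With the tool pointing down it reaches from about 0.4 to 0.925 m from the base axis. Payload 12.5 kg.
Tool frame: the origin (TCP) lies between the finger pads; the fingertips stand 14 mm ahead of it and the grasp point (between the pads) lies 5 mm behind it; z points along the fingers, y is the line along which they close (so a half turn about z gives the same grasp; the last joint's range is limited). The gripper opens to 95 mm and grips with 3 to 60 N. Pads are 20 mm wide; open, the fingers measure 119 mm over their backs; the gripper's body (75 mm by 180 mm) begins 59 mm behind the grasp point.
Start: joints at [1.238, 0.491, 1.559, -0, 1.092, -0.106], TCP at [0.141, 0.609, 0.203] pointing down, gripper open.
Joint ranges: [-3.1, 3.1], [-0.84, 2.19], [0.05, 2.79], [-1.13, 4.28], [0.06, 2.93], [-2.69, 2.69]. Speed limits (rad/s): [2.22, 2.22, 2.79, 3.14, 3.14, 3.14].

## Interface

Orientations are given as a unit quaternion [w, x, y, z].
In Python, from workcell import get_obs, grab_frame, close_job, silhouettes, spot_point gives the robot as it stands.
- The arm moves only by the tool jog_arm, never from a script. Its argument "deltas" is a list of rows, each a list of 7 numbers: the turn, a rotation vector about the tool's x, y, z in rad, then the shift along the tool's x, y, z in mm, then the finger opening in mm, from 0 to 95.1. In form: [[wx, wy, wz, tx, ty, tz, gripper], ...]. A call has 1 to 20 rows; each row is the pose to reach, as a shift and turn from the pose commanded when the call began, along the tool's axes at that moment; what a row does not reach only later rows make up. A row lasts 1/12 s, in which the tool goes at most 41.7 mm and 7.16 degrees, less where a joint would pass 70% of its speed; a pose out of reach is approached as far as the arm can. A call with a gripper value outside its range is refused whole. The fingers move at their own pace and stop on an object; "force" is the grip in N (left out, the last holds). Time passes only in rows, so rows that repeat a pose let the fingers close. It gives the time, the measured TCP pose, the force, the opening and the grip force at its end, in the units of the state.
- get_obs(): the state, without advancing time (a new reading comes with each control period).
- grab_frame(name): name is "scene" or "side" or "wrist"; returns a dict with "color" (480x640x3 uint8, blue, green, red), "fx", "fy", "cx", "cy" (pixels), "rvec" (rotation vector, rad) and "tvec" (3), from world to camera coordinates, as OpenCV has them; the wrist camera has in their place "hand_eye" (4x4, takes a point from camera to tool coordinates, whose origin is the TCP and whose axes are the flange's). Camera axes: x right, y down, z forward; pixel columns grow to the right and rows downward; lengths in m; the calibration is good to about 2 mm. A picture is of the moment at which its call begins: read the wrist's pose just before it. There is no depth.
- close_job(): hands the job in; it is judged then, once.
Trained networks look in a picture, given as the dict that the camera call returned (one of the last four; its "shot" number tells which), for a name from the list of things; names that differ only in an ending like _2 or _b are one class to them, and where a whole thing is asked for, a point or a joint stands for the part that bears it (a point fixed in the world has none). Each returns a list of dicts, best first, with "score" (0 to 1); they miss things now and then, are a little off and sometimes report something else, mostly with a low value. They report only what shows in the picture. A call takes as long as a camera call. They do not tell look-alikes from the thing itself.
- silhouettes(picture, thing): "mask" (480x640 bool, what is visible of it) and "extent" ([left, top, right, bottom] in pixels, round what is visible of it).
- spot_point(picture, thing): "xy" ([column, row] in pixels: a listed point, or the origin of a listed thing).
The state is a dict: "clock": time; "joint_positions": joint angles; "joint_velocities": joint speeds; "joint_efforts": joint torques, N m; "ee_pos": TCP position; "eef_rot": TCP orientation; "force": force on the tool from outside, world axes, zero at the start; "torque": the same for the moment, N m; "grip_width": opening from 0.0 (shut) to 1.0 (fully open); "finger_force": force on a finger pad.
Only numpy, scipy, OpenCV 4.12 (cv2) and the standard library are available. Lean on these libraries where they do the work, as an engineer would, in place of code of your own. Each camera call takes 0.05 s, during which the arm holds its last target. There are 200 camera calls.

## Working session

There is one attempt and no reset: what is moved stays moved. The work goes in short steps, Python scripts to look and compute and a tool call to move; the robot and the scene stay as the last step left them, time stands still between calls to the robot, and variables do not carry over. Pictures are saved under pics/ and viewed, at most 14 in all, crops included, and the job is handed in when it is done.

Besides the shell and the picture viewer there is one more tool, called after ">>>" as name(argument=value, ...), one argument or row to a line, values as JSON. jog_arm: Moves the arm, as the interface text tells. Its arguments: {"type":"object","properties":{"deltas":{"type":"array","items":{"type":"array","items":{"type":"number"}}},"force":{"type":"number"}},"required":["deltas"]}

```bash
mkdir -p pics; ls; cat > h.py <<'E'
import numpy as np, cv2
from workcell import *
def cam(f):
    R=cv2.Rodrigues(np.array(f["rvec"],float))[0]; return R,np.array(f["tvec"],float).ravel()
def ray(f,xy,z):
    R,t=cam(f); d=R.T@np.array([(xy[0]-f["cx"])/f["fx"],(xy[1]-f["cy"])/f["fy"],1]); c=-R.T@t
    return c+d*(z-c[2])/d[2]
def proj(f,p):
    R,t=cam(f); q=R@np.array(p)+t; return [f["fx"]*q[0]/q[2]+f["cx"],f["fy"]*q[1]/q[2]+f["cy"]]
E
python3 - <<'E'
from h import *
o=get_obs(); print({k:np.round(v,3) for k,v in o.items()})
Z=dict(flask=.062,bottle=.068,jar=.004,stirrer=0,balance=0,tray=0,square=0,vial=.004,pot=.004)
for n in["scene","side"]:
    f=grab_frame(n); cv2.imwrite(f"pics/{n}0.png",f["color"]); R,t=cam(f); print(n,-R.T@t)
    for k,z in Z.items():
        for s in spot_point(f,k)[:3]: print(k,round(s["score"],2),np.round(s["xy"]),np.round(ray(f,s["xy"],z),3))
E
```

```text
pics
{'clock': np.float64(0.0), 'joint_positions': array([ 1.238,  0.491,  1.559,  0.   ,  1.092, -0.106]), 'joint_velocities': array([ 0.   ,  0.001, -0.   , -0.002,  0.002, -0.001]), 'joint_efforts': array([-0.0000e+00, -6.1264e+01, -2.5818e+01,  6.9000e-02,  4.8000e-02,
       -0.0000e+00]), 'ee_pos': array([0.14 , 0.609, 0.202]), 'eef_rot': array([-0.   ,  0.113,  0.994, -0.001]), 'force': array([ 0.244,  0.105, -0.989]), 'torque': array([ 0.011, -0.004, -0.037]), 'finger_force': np.float64(0.0), 'grip_width': np.float64(1.0)}
scene [ 1.59397936 -0.27851916  0.92552242]
flask 0.93 [254. 254.] [ 0.569 -0.144  0.062]
flask 0.58 [270. 325.] [ 0.792 -0.153  0.062]
flask 0.44 [363. 222.] [0.515 0.131 0.062]
bottle 0.62 [362. 225.] [0.534 0.122 0.068]
jar 0.95 [138. 271.] [ 0.495 -0.407  0.004]
stirrer 0.74 [259. 275.] [ 0.573 -0.139 -0.   ]
stirrer 0.54 [452. 214.] [0.465 0.397 0.   ]
balance 0.96 [365. 249.] [0.546 0.13  0.   ]
balance 0.44 [260. 272.] [ 0.565 -0.135 -0.   ]
tray 0.69 [142. 264.] [ 0.469 -0.397  0.   ]
square 0.6 [452. 214.] [0.463 0.4   0.   ]
vial 0.69 [165. 290.] [ 0.575 -0.352  0.004]
pot 0.47 [128. 298.] [ 0.579 -0.432  0.004]
side [ 0.18636082 -0.8428788   1.08342125]
flask 0.95 [328. 286.] [ 0.567 -0.13   0.062]
bottle 0.93 [270. 220.] [0.533 0.122 0.068]
bottle 0.56 [330. 224.] [0.662 0.037 0.068]
jar 0.86 [355. 416.] [ 0.48  -0.411  0.004]
stirrer 0.81 [334. 305.] [ 0.576 -0.146  0.   ]
balance 0.76 [272. 233.] [0.543 0.141 0.   ]
balance 0.57 [208. 181.] [0.462 0.422 0.   ]
balance 0.41 [403. 402.] [ 0.584 -0.43   0.   ]
tray 0.62 [348. 410.] [ 0.474 -0.392  0.   ]
square 0.87 [208. 182.] [0.46  0.418 0.   ]
vial 0.17 [403. 401.] [ 0.584 -0.428  0.004]
pot 0.88 [401. 402.] [ 0.579 -0.429  0.004]
```

View pics/scene0.png

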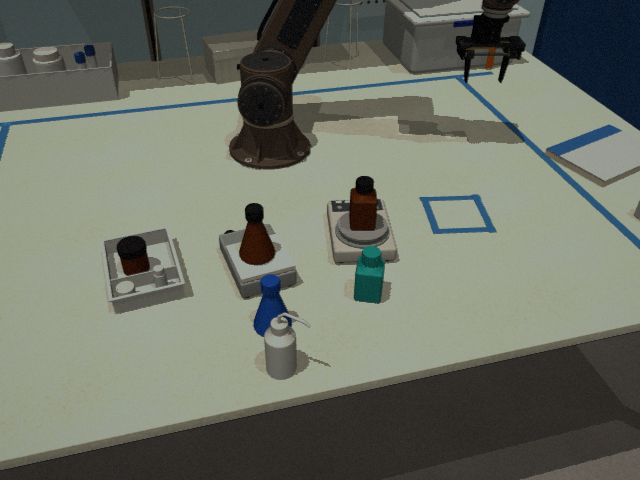

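View pics/side0.png

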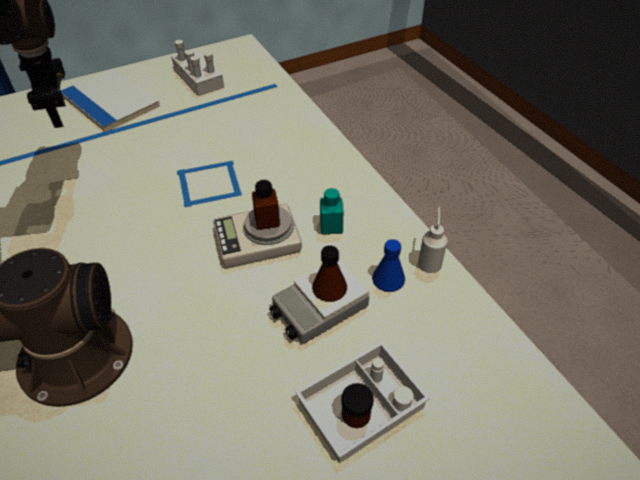

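The scene image shows the candidates. For the flask there is a brown one at (255,240) on the stirrer and a blue one at (271,308) on the bench; the brown one on the stirrer fits. For the bottle there is a brown one at (363,207) on the balance and a turquoise one at (370,275); the brown one on the balance fits. The jar is at (132,255) in the tray, and the empty square is at (457,214). I'll confirm this with one crop and move to a survey pose.

```bash
python3 -c "
import cv2;i=cv2.imread('pics/scene0.png');cv2.imwrite('pics/crop.png',cv2.resize(i[165:345,200:420],None,fx=3,fy=3,interpolation=2))"
```

```text
(no output)
```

View pics/crop.png

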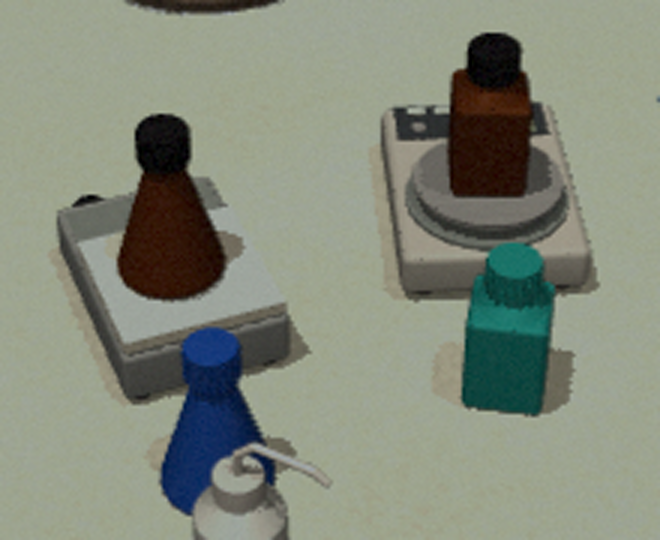

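>>> jog_arm(
  deltas=[
    [0,0,-0.227,-370,-181,-220,95],
    [0,0,-0.227,-370,-181,-220,95],
    [0,0,-0.227,-370,-181,-220,95],
    [0,0,-0.227,-370,-181,-220,95],
    [0,0,-0.227,-370,-181,-220,95],
    [0,0,-0.227,-370,-181,-220,95],
    [0,0,-0.227,-370,-181,-220,95],
    [0,0,-0.227,-370,-181,-220,95],
    [0,0,-0.227,-370,-181,-220,95],
    [0,0,-0.227,-370,-181,-220,95],
    [0,0,-0.227,-370,-181,-220,95],
    [0,0,-0.227,-370,-181,-220,95],
    [0,0,-0.227,-370,-181,-220,95],
    [0,0,-0.227,-370,-181,-220,95],
    [0,0,-0.227,-370,-181,-220,95],
    [0,0,-0.227,-370,-181,-220,95],
    [0,0,-0.227,-370,-181,-220,95],
  ],
)

```text
clock: 2.42
ee_pos: [0.4594, 0.3502, 0.4221]
eef_rot: [-0.0, -0.001, 1.0, -0.0]
force: [-0.1, 0.3, -0.3]
grip_width: 1.004
finger_force: 0.0
```

The crop confirms it: the brown flask with a black cap stands on the stirrer, and the brown bottle stands on the balance, off the pan's middle. The blue and turquoise look-alikes stand on the bench.

```bash
cat >> h.py <<'E'
from scipy.spatial.transform import Rotation as Ro
def wcam():
    o=get_obs(); f=grab_frame("wrist"); q=o["eef_rot"]
    T=np.eye(4); T[:3,:3]=Ro.from_quat([q[1],q[2],q[3],q[0]]).as_matrix(); T[:3,3]=o["ee_pos"]
    C=np.linalg.inv(T@np.array(f["hand_eye"])); f["rvec"]=cv2.Rodrigues(C[:3,:3])[0]; f["tvec"]=C[:3,3]; return f
def bspot(f,thing,z,n=2):
    for s in spot_point(f,thing)[:n]: print(thing,round(s["score"],2),np.round(s["xy"],1),np.round(ray(f,s["xy"],z),4))
def tri(obs):  # [(f,xy)...] least-squares point
    A=np.zeros((3,3));b=np.zeros(3)
    for f,xy in obs:
        R,t=cam(f);c=-R.T@t;d=R.T@np.array([(xy[0]-f["cx"])/f["fx"],(xy[1]-f["cy"])/f["fy"],1]);d/=np.linalg.norm(d)
        P=np.eye(3)-np.outer(d,d);A+=P;b+=P@c
    return np.linalg.solve(A,b)
E
python3 - <<'E'
from h import *
f=wcam(); cv2.imwrite("pics/w1.png",f["color"]); R,t=cam(f); print(-R.T@t, R[2], f["fx"], np.array(f["hand_eye"]).round(3))
for k,z in dict(bottle=.068,balance=0,square=0,flask=.062,stirrer=0).items(): bspot(f,k,z)
for s in silhouettes(f,"square")[:1]: print(s["score"],s["extent"])
E
```

```text
[0.37648843 0.35112419 0.60456354] [ 0.29473881  0.00128027 -0.955577  ] 377.0079494973189 [[ 0.    -0.955 -0.295  0.083]
 [ 1.     0.     0.001  0.001]
 [-0.001 -0.295  0.955 -0.182]
 [ 0.     0.     0.     1.   ]]
bottle 0.93 [161.7 227.8] [0.5236 0.1236 0.068 ]
bottle 0.89 [172.5 309. ] [0.6564 0.1249 0.068 ]
balance 0.65 [178.9 217.6] [0.5248 0.1252 0.    ]
flask 0.75 [ 46.2 327.9] [ 0.6939 -0.0862  0.062 ]
flask 0.57 [181.2 218.1] [0.5103 0.1517 0.062 ]
stirrer 0.67 [ 29.5 245.1] [ 0.5729 -0.1314  0.    ]
0.72 [298.8, 116.5, 422.0, 239.5]
```

View pics/w1.png

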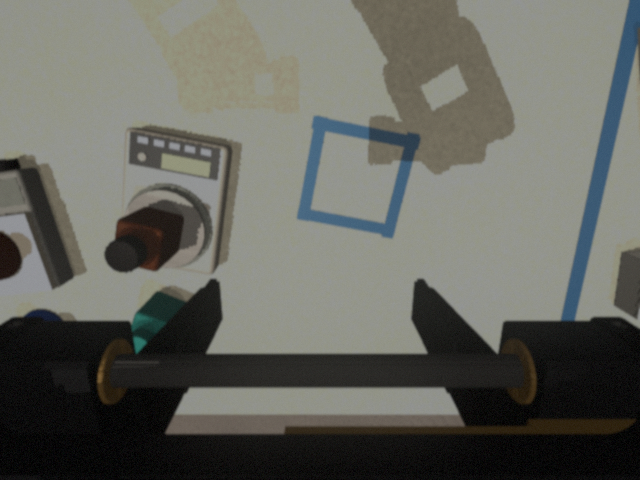

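>>> jog_arm(
  deltas=[
    [0,0,0,0,-350,-30,95],
    [0,0,0,0,-350,-30,95],
    [0,0,0,0,-350,-30,95],
    [0,0,0,0,-350,-30,95],
    [0,0,0,0,-350,-30,95],
    [0,0,0,0,-350,-30,95],
    [0,0,0,0,-350,-30,95],
    [0,0,0,0,-350,-30,95],
    [0,0,0,0,-350,-30,95],
    [0,0,0,0,-350,-30,95],
    [0,0,0,0,-350,-30,95],
    [0,0,0,0,-350,-30,95],
    [0,0,0,0,-350,-30,95],
  ],
)

```text
clock: 3.85
ee_pos: [0.4604, 0.0004, 0.4524]
eef_rot: [-0.0, -0.001, 1.0, 0.0]
force: [-0.1, -0.6, 1.0]
grip_width: 0.996
finger_force: 0.0
```

```bash
python3 - <<'E'
from h import *
i=cv2.imread("pics/w1.png"); 
f=wcam(); cv2.imwrite("pics/w2.png",f["color"]); np.save("pics/w2.npy",{k:f[k] for k in("rvec","tvec","fx","fy","cx","cy")})
for k,z in dict(bottle=.068,balance=0,flask=.062,stirrer=0,jar=.004,tray=0).items(): bspot(f,k,z)
E
```

```text
bottle 0.78 [364. 298.] [0.6528 0.081  0.068 ]
bottle 0.67 [394.3 219.9] [0.5198 0.1227 0.068 ]
balance 0.56 [386.5 214.3] [0.527  0.1232 0.    ]
flask 0.93 [242.3 318.1] [ 0.6935 -0.1235  0.062 ]
flask 0.89 [228.6 248.1] [ 0.5682 -0.1384  0.062 ]
stirrer 0.62 [239.8 240.7] [ 0.5751 -0.1328  0.    ]
stirrer 0.46 [ 79.3 177.9] [ 0.4653 -0.3953  0.    ]
jar 0.77 [ 71.1 189. ] [ 0.4833 -0.41    0.004 ]
tray 0.63 [ 79.4 177. ] [ 0.4638 -0.3949  0.    ]
```

View pics/w2.png

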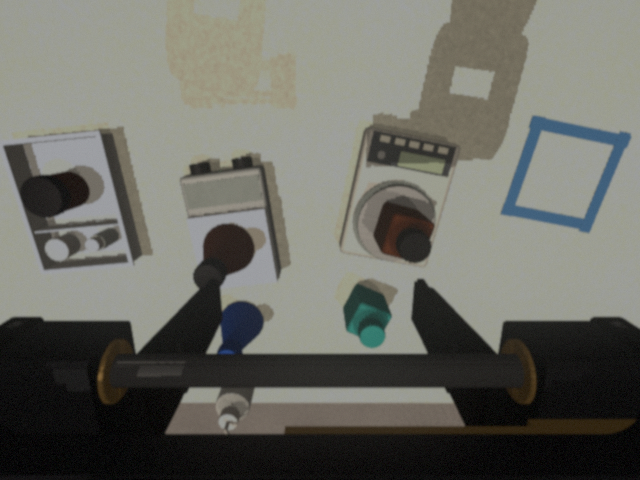

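```bash
cat >> h.py <<'E'
def rect(f,c,z,half=.1125,px=300):
    # top-down patch: right=+y... columns: y from c+half (left) to c-half ; rows: x from c+half (top) down
    w=[[c[0]+a*half,c[1]+b*half,z] for a,b in((1,1),(1,-1),(-1,-1),(-1,1))]
    H=cv2.getPerspectiveTransform(np.float32([proj(f,p) for p in w]),np.float32([[0,0],[px,0],[px,px],[0,px]]))
    p=cv2.warpPerspective(f["color"],H,(px,px),flags=cv2.INTER_CUBIC)
    for k in range(0,px,20): p[k,::4]//=2; p[::4,k]//=2
    cv2.drawMarker(p,(px//2,px//2),(0,0,255),0,12); return p
E
python3 - <<'E'
from h import *
f=np.load("pics/w2.npy",allow_pickle=True).item(); f["color"]=cv2.imread("pics/w2.png")
P=[rect(f,(.525,.13),.068),rect(f,(.572,-.135),.062),rect(f,(.46,.41),0),rect(f,(.465,-.395),.004)]
cv2.imwrite("pics/r2.png",np.vstack([np.hstack(P[:2]),np.hstack(P[2:])]))
for n,xy,z in(("bottlecap",(413,245),.192),("flaskcap",(209,273),.19),("jarlid",(43,195),.08)): print(n,ray(f,xy,z).round(4))
E
```

```text
bottlecap [0.5205 0.1212 0.192 ]
flaskcap [ 0.5589 -0.1343  0.19  ]
jarlid [ 0.4796 -0.4038  0.08  ]
```

View pics/r2.png

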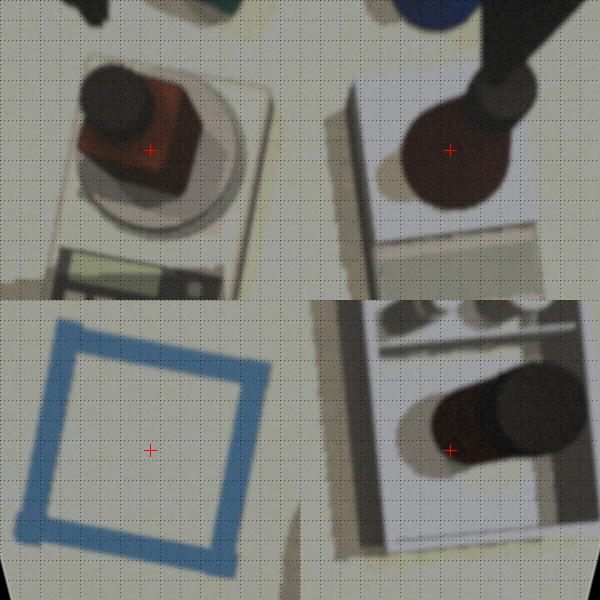

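```bash
python3 - <<'E'
from h import *
w=np.load("pics/w2.npy",allow_pickle=True).item()
s=grab_frame("scene"); d=grab_frame("side")
def cap(f,x0,y0,x1,y1,z0):
    g=f["color"][y0:y1,x0:x1].max(2); n,l,st,c=cv2.connectedComponentsWithStats((g<45).astype(np.uint8)); k=1+st[1:,4].argmax(); return c[k]+[x0,y0],st[k]
w["color"]=cv2.imread("pics/w2.png")
for nm,zc,B in(("bottle",.068+.111,((350,170,380,196),(250,176,280,198),(395,228,432,262))),("flask",.062+.114,((240,200,270,225),(315,243,345,265),(190,255,228,292)))):
    o=[]
    for f,b in zip((s,d,w),B):
        c,st=cap(f,*b,zc); o.append((f,c)); print(nm,c.round(1),st,ray(f,c,zc).round(4))
    print("tri s+d",tri(o[:2]).round(4),"all",tri(o).round(4))
# project wrist-found fixtures in fixed cams
for f,n in((s,"s"),(d,"d")):
    i=f["color"].copy()
    for c,z,h in(((.525,.124),.068,60),((.5705,-.1305),.062,62),((.46,.414),0,62),((.467,-.395),.004,70)):
        a=np.linspace(0,6.283,40)
        for t in a: 
            p=proj(f,[c[0]+h/1e3*np.cos(t),c[1]+h/1e3*np.sin(t),z]); cv2.circle(i,tuple(int(round(v)) for v in p),0,(0,0,255),-1)
    cv2.imwrite(f"pics/o{n}.png",cv2.resize(i[150:330,80:520] if n=="s" else i[150:470,160:440],None,fx=1.8,fy=1.8,interpolation=2))
a=cv2.imread("pics/os.png");b=cv2.imread("pics/od.png");print(a.shape,b.shape)
E
```

```text
bottle [364.7 185.9] [  5   6  21  20 324] [0.5341 0.1211 0.179 ]
bottle [262.9 189.7] [  3   5  20  17 262] [0.5223 0.1204 0.179 ]
bottle [412.4 243.4] [  1   0  34  33 829] [0.5226 0.1238 0.179 ]
tri s+d [0.5244 0.1254 0.173 ] all [0.5245 0.1254 0.173 ]
flask [253.9 213.9] [  5   3  18  22 340] [ 0.5743 -0.1401  0.176 ]
flask [329.5 255.5] [  7   3  16  19 271] [ 0.5661 -0.1384  0.176 ]
flask [213.6 272.9] [  7   0  31  37 722] [ 0.5644 -0.1325  0.176 ]
tri s+d [ 0.5677 -0.1378  0.1725] all [ 0.5672 -0.1362  0.1709]
(324, 792, 3) (576, 504, 3)
```

View pics/od.png

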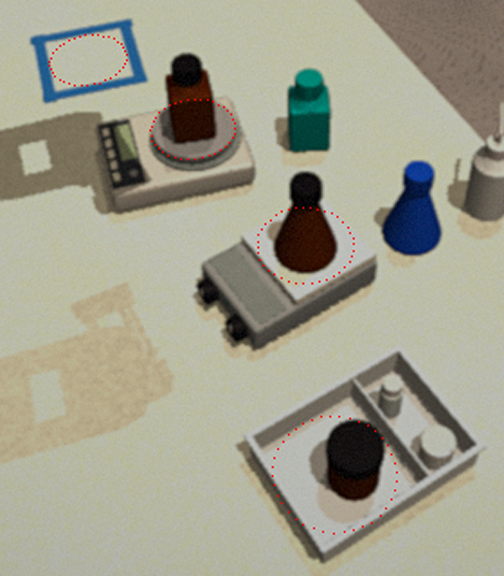

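The overlay circles fit the pan, the stirrer plate, the square and the tray. The working positions are bottle (.524,.124) and flask (.567,-.136). I'll go down on the bottle's cap.

>>> jog_arm(
  deltas=[
    [0,0,0,-64,124,0,80],
    [0,0,0,-64,124,0,80],
    [0,0,0,-64,124,0,80],
    [0,0,0,-64,124,0,80],
    [0,0,0,-64,124,0,80],
    [0,0,0,-64,124,40,80],
    [0,0,0,-64,124,80,80],
    [0,0,0,-64,124,120,80],
    [0,0,0,-64,124,160,80],
    [0,0,0,-64,124,195,80],
    [0,0,0,-64,124,225,80],
    [0,0,0,-64,124,245,80],
    [0,0,0,-64,124,260,80],
    [0,0,0,-64,124,270,80],
    [0,0,0,-64,124,274,80],
    [0,0,0,-64,124,274,80],
    [0,0,0,-64,124,274,80],
  ],
)

```text
clock: 5.72
ee_pos: [0.5247, 0.1233, 0.1793]
eef_rot: [0.001, -0.0, 1.0, 0.0]
force: [0.8, -1.0, 0.4]
grip_width: 0.844
finger_force: 0.0
```

```bash
python3 - <<'E'
from h import *
f=grab_frame("side"); g=grab_frame("scene")
a=cv2.resize(f["color"][130:260,210:340],(400,400),interpolation=2);b=cv2.resize(g["color"][130:260,300:430],(400,400),interpolation=2)
cv2.imwrite("pics/g1.png",np.hstack([a,b]))
E
```

```text
(no output)
```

View pics/g1.png

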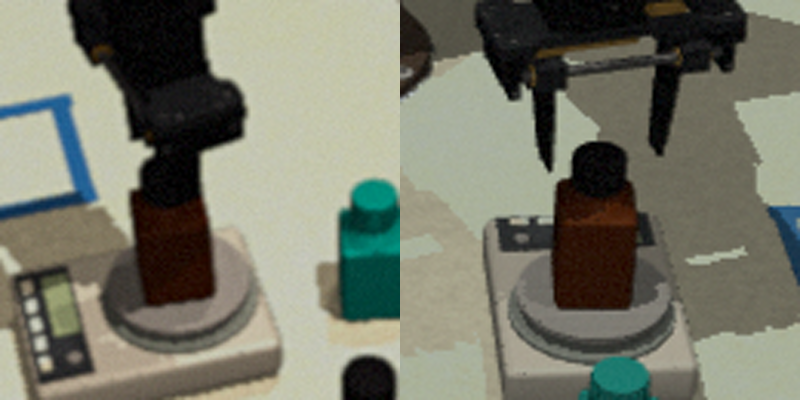

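```bash
python3 - <<'E'
from h import *
f=grab_frame("side"); g=grab_frame("scene"); p=get_obs()["ee_pos"]; print(p)
for n,c,b in(("d",f,(210,130)),("s",g,(300,130))):
    for q in((p[0],p[1]+.04,p[2]-.014),(p[0],p[1]-.04,p[2]-.014),(.524,.124,.192)):
        u=(np.array(proj(c,q))-b)*400/130; print(n,u.round())
w=wcam(); cv2.imwrite("pics/w3.png",w["color"])
E
```

```text
[0.52464654 0.12349831 0.17933211]
d [146. 164.]
d [186. 224.]
d [162. 168.]
s [248. 173.]
s [146. 187.]
s [199. 149.]
```

View pics/w3.png

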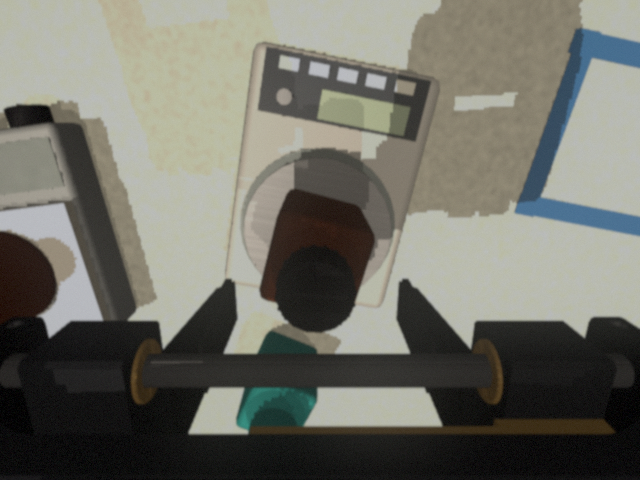

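The wrist view shows the cap (316,293) centred between the tips (235 and 400, row 283), about 3 mm nearer the robot than the TCP. I'll go 6 mm lower and shift 3 mm, then close.

>>> jog_arm(
  deltas=[
    [0,0,0,3,0,6,80],
    [0,0,0,3,0,6,80],
    [0,0,0,3,0,6,30],
    [0,0,0,3,0,6,30],
    [0,0,0,3,0,6,30],
    [0,0,0,3,0,6,30],
    [0,0,0,3,0,6,30],
    [0,0,0,3,0,6,30],
    [0,0,0,3,0,6,30],
    [0,0,0,3,0,6,30],
  ],
  force=30,
)

```text
clock: 6.8
ee_pos: [0.5214, 0.1234, 0.1725]
eef_rot: [0.0, -0.0, 1.0, -0.0]
force: [0.5, 0.2, 0.8]
grip_width: 0.41
finger_force: 30.0
```

>>> jog_arm(
  deltas=[
    [0,0,0,0,0,-10,30],
    [0,0,0,0,0,-30,30],
    [0,0,0,0,0,-50,30],
    [0,0,0,4,20,-60,30],
    [0,0,0,12,55,-60,30],
    [0,0,0,19,90,-60,30],
    [0,0,0,26,125,-60,30],
    [0,0,0,34,160,-60,30],
    [0,0,0,41,195,-60,30],
    [0,0,0,48,230,-55,30],
    [0,0,0,55,260,-40,30],
    [0,0,0,59,280,-20,30],
    [0,0,0,61,291,0,30],
    [0,0,0,61,291,20,30],
    [0,0,0,61,291,40,30],
    [0,0,0,61,291,52,30],
    [0,0,0,61,291,58,30],
    [0,0,0,61,291,58,30],
    [0,0,0,61,291,58,30],
  ],
)

```text
clock: 8.38
ee_pos: [0.4607, 0.4145, 0.1153]
eef_rot: [0.0, 0.0, 1.0, 0.0]
force: [0.2, 0.2, -3.8]
grip_width: 0.408
finger_force: 30.0
```

```bash
python3 - <<'E'
from h import *
f=wcam(); g=grab_frame("scene");d=grab_frame("side")
for c in(f,g,d): bspot(c,"bottle",.010,1);bspot(c,"square",0,1)
b=cv2.resize(g["color"][130:260,390:520],(400,400),interpolation=2);a=cv2.resize(f["color"],(533,400))[:,66:466]
cv2.imwrite("pics/p1.png",np.hstack([a,b]))
E
```

```text
bottle 0.95 [314.8 234.4] [0.4621 0.4145 0.01  ]
bottle 0.67 [367.4 291. ] [0.6964 0.0837 0.01  ]
bottle 0.86 [206.2 176.9] [0.4601 0.4302 0.01  ]
square 0.69 [211.7 181.2] [0.4705 0.416  0.    ]
```

View pics/p1.png

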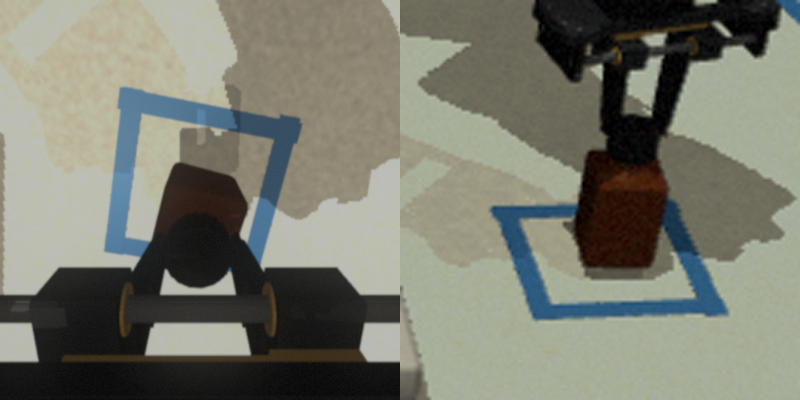

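The bottle hangs upright over the taped square, about centred. I'll lower the last centimetre.

>>> jog_arm(
  deltas=[
    [0,0,0,0,0,2,30],
    [0,0,0,0,0,4,30],
    [0,0,0,0,0,6,30],
    [0,0,0,0,0,8,30],
    [0,0,0,0,0,9,30],
    [0,0,0,0,0,10,30],
    [0,0,0,0,0,10,30],
    [0,0,0,0,0,10,30],
  ],
)

```text
clock: 9.5
ee_pos: [0.4603, 0.4144, 0.1046]
eef_rot: [0.0, -0.0, 1.0, 0.0]
force: [-0.6, -0.4, -1.3]
grip_width: 0.408
finger_force: 30.0
```

>>> jog_arm(
  deltas=[
    [0,0,0,0,0,1,30],
    [0,0,0,0,0,1,30],
    [0,0,0,0,0,1,80],
    [0,0,0,0,0,1,80],
    [0,0,0,0,0,1,80],
    [0,0,0,0,0,1,80],
    [0,0,0,0,0,1,80],
    [0,0,0,0,0,-20,80],
    [0,0,0,0,0,-60,80],
    [0,0,0,0,0,-100,80],
    [0,0,0,0,0,-140,80],
    [0,0,0,0,0,-180,80],
    [0,0,0,0,0,-220,80],
    [0,0,0,0,0,-220,80],
    [0,0,0,0,0,-220,80],
  ],
)

```text
clock: 10.75
ee_pos: [0.4607, 0.4148, 0.3268]
eef_rot: [0.002, -0.0, 1.0, 0.001]
force: [0.1, -0.0, -1.0]
grip_width: 0.842
finger_force: 0.0
```

```bash
python3 - <<'E'
from h import *
f=wcam(); bspot(f,"bottle",0,1);bspot(f,"square",0,1); print(get_obs()["ee_pos"])
E
```

```text
bottle 0.67 [313.9 188.8] [0.4636 0.4137 0.    ]
[0.45998994 0.41420321 0.32308918]
```

>>> jog_arm(
  deltas=[
    [0,0,0,-20,-520,-80,80],
    [0,0,0,-20,-520,-80,80],
    [0,0,0,-20,-520,-80,80],
    [0,0,0,-20,-520,-80,80],
    [0,0,0,-20,-520,-80,80],
    [0,0,0,-20,-520,-80,80],
    [0,0,0,-20,-520,-80,80],
    [0,0,0,-20,-520,-80,80],
    [0,0,0,-20,-520,-80,80],
    [0,0,0,-20,-520,-80,80],
    [0,0,0,-20,-520,-80,80],
    [0,0,0,-20,-520,-80,80],
    [0,0,0,-20,-520,-80,80],
    [0,0,0,-20,-520,-80,80],
    [0,0,0,-20,-520,-80,80],
    [0,0,0,-20,-520,-80,80],
    [0,0,0,-20,-520,-80,80],
    [0,0,0,-20,-520,-80,80],
  ],
)

```text
clock: 12.4
ee_pos: [0.4804, -0.1045, 0.4042]
eef_rot: [-0.0, -0.001, 1.0, 0.0]
force: [0.1, 0.6, -0.4]
grip_width: 0.842
finger_force: 0.0
```

```bash
python3 - <<'E'
from h import *
f=wcam(); print(get_obs()["ee_pos"])
for k,z in dict(balance=0,flask=.062,stirrer=0,tray=0,jar=.004).items(): bspot(f,k,z)
P=[rect(f,(.525,.124),.068),rect(f,(.57,-.132),.062),rect(f,(.465,-.395),.045),rect(f,(.567,-.136),.19)]
cv2.imwrite("pics/r3.png",np.vstack([np.hstack(P[:2]),np.hstack(P[2:])]))
E
```

```text
[ 0.48043157 -0.10451265  0.40435344]
balance 0.58 [459.3 209. ] [0.5266 0.1244 0.    ]
balance 0.52 [116.4 242. ] [ 0.5825 -0.4286  0.    ]
flask 0.71 [295.4 321.6] [ 0.6927 -0.1352  0.062 ]
flask 0.65 [291.6 245.6] [ 0.568 -0.139  0.062]
tray 0.73 [126.1 169.6] [ 0.4657 -0.3957  0.    ]
tray 0.46 [113. 240.] [ 0.5791 -0.4336  0.    ]
jar 0.92 [116.4 180.7] [ 0.4822 -0.4111  0.004 ]
```

View pics/r3.png

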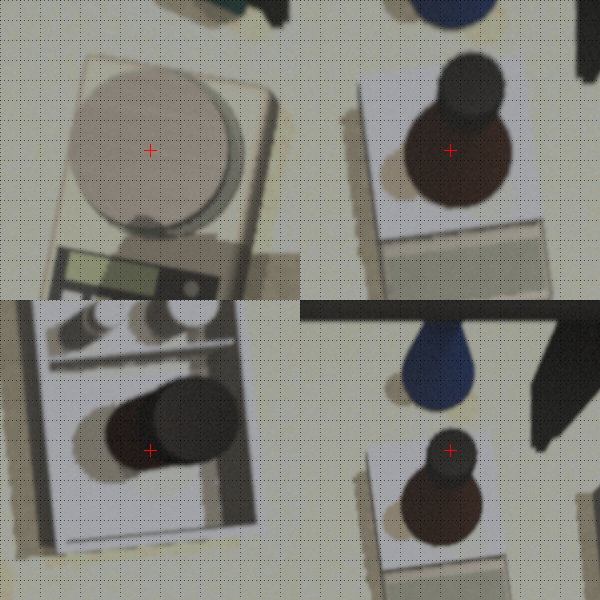

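Panel centres give the pan at (.526,.125), the plate at (.571,-.131), the tray compartment at (.469,-.394) and the flask at (.566,-.137). Next is the flask.

>>> jog_arm(
  deltas=[
    [0,0,0,-40,-15,0,80],
    [0,0,0,-80,-30,0,80],
    [0,0,0,-86,-32,0,80],
    [0,0,0,-86,-32,30,80],
    [0,0,0,-86,-32,70,80],
    [0,0,0,-86,-32,110,80],
    [0,0,0,-86,-32,150,80],
    [0,0,0,-86,-32,185,80],
    [0,0,0,-86,-32,210,80],
    [0,0,0,-86,-32,225,80],
    [0,0,0,-86,-32,233,80],
    [0,0,0,-86,-32,233,80],
    [0,0,0,-86,-32,233,30],
    [0,0,0,-86,-32,233,30],
    [0,0,0,-86,-32,233,30],
    [0,0,0,-86,-32,233,30],
    [0,0,0,-86,-32,233,30],
    [0,0,0,-86,-32,233,30],
    [0,0,0,-86,-32,233,30],
    [0,0,0,-86,-32,233,30],
  ],
  force=30,
)

```text
clock: 14.37
ee_pos: [0.5666, -0.1377, 0.1717]
eef_rot: [0.0, -0.0, 1.0, -0.0]
force: [0.1, -1.1, 1.1]
grip_width: 0.385
finger_force: 30.0
```

>>> jog_arm(
  deltas=[
    [0,0,0,0,0,-10,30],
    [0,0,0,0,0,-30,30],
    [0,0,0,0,0,-50,30],
    [0,0,0,3,20,-60,30],
    [0,0,0,8,50,-60,30],
    [0,0,0,13,85,-60,30],
    [0,0,0,19,120,-60,30],
    [0,0,0,24,155,-60,30],
    [0,0,0,30,190,-60,30],
    [0,0,0,35,220,-60,30],
    [0,0,0,38,245,-55,30],
    [0,0,0,41,258,-45,30],
    [0,0,0,41,262,-35,30],
    [0,0,0,41,262,-25,30],
    [0,0,0,41,262,-16,30],
    [0,0,0,41,262,-16,30],
    [0,0,0,41,262,-16,30],
  ],
)

```text
clock: 15.78
ee_pos: [0.5255, 0.1233, 0.1869]
eef_rot: [-0.001, 0.001, 1.0, -0.0]
force: [-0.3, -0.4, -3.0]
grip_width: 0.386
finger_force: 30.0
```

```bash
python3 - <<'E'
from h import *
f=wcam(); g=grab_frame("scene"); print(get_obs()["ee_pos"],get_obs()["force"])
bspot(f,"flask",.078,1); bspot(f,"balance",0,1)
p=rect(f,(.526,.125),.068,px=400); b=cv2.resize(g["color"][150:280,300:430],(400,400),interpolation=2)
cv2.imwrite("pics/p2.png",np.hstack([p,b]))
E
```

```text
[0.52583237 0.12365795 0.18772432] [-0.01152819 -0.76789598 -3.63517836]
flask 0.62 [314.1 230.7] [0.5245 0.1227 0.078 ]
```

View pics/p2.png

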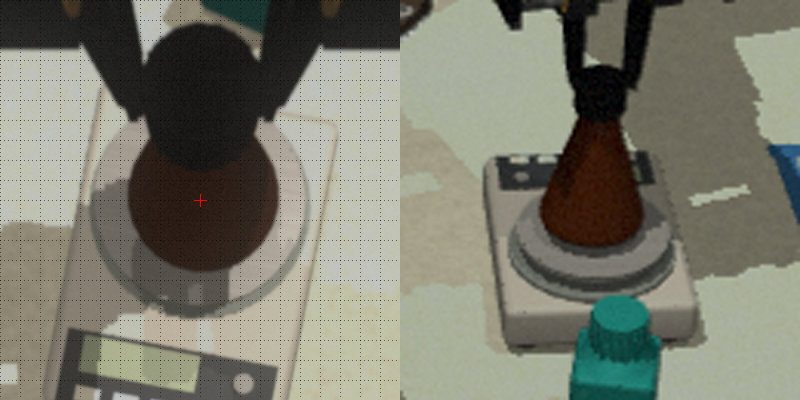

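The flask hangs upright and centred on the pan to within a few mm. I'll lower it and release.

>>> jog_arm(
  deltas=[
    [0,0,0,1,1,2,30],
    [0,0,0,1,1,4,30],
    [0,0,0,1,1,6,30],
    [0,0,0,1,1,8,30],
    [0,0,0,1,1,9,30],
    [0,0,0,1,1,10,30],
    [0,0,0,1,1,10,30],
    [0,0,0,1,1,10,30],
  ],
)

```text
clock: 16.65
ee_pos: [0.5245, 0.1255, 0.1777]
eef_rot: [0.0, -0.0, 1.0, 0.0]
force: [0.1, -0.6, 1.4]
grip_width: 0.384
finger_force: 30.0
```

>>> jog_arm(
  deltas=[
    [0,0,0,0,0,0,80],
    [0,0,0,0,0,0,80],
    [0,0,0,0,0,0,80],
    [0,0,0,0,0,0,80],
    [0,0,0,0,0,0,80],
    [0,0,0,0,0,-30,80],
    [0,0,0,0,0,-70,80],
    [0,0,0,0,0,-110,80],
    [0,0,0,0,0,-150,80],
    [0,0,0,0,0,-172,80],
    [0,0,0,0,0,-172,80],
  ],
)

```text
clock: 17.57
ee_pos: [0.5255, 0.1257, 0.3546]
eef_rot: [0.004, -0.0, 1.0, 0.001]
force: [1.1, 1.7, 0.1]
grip_width: 0.839
finger_force: 0.0
```

>>> jog_arm(
  deltas=[
    [0,0,0,95,-525,0,95],
    [0,0,0,95,-525,0,95],
    [0,0,0,95,-525,0,95],
    [0,0,0,95,-525,0,95],
    [0,0,0,95,-525,0,95],
    [0,0,0,95,-525,0,95],
    [0,0,0,95,-525,0,95],
    [0,0,0,95,-525,0,95],
    [0,0,0,95,-525,0,95],
    [0,0,0,95,-525,0,95],
    [0,0,0,95,-525,0,95],
    [0,0,0,95,-525,0,95],
    [0,0,0,95,-525,0,95],
    [0,0,0,95,-525,0,95],
    [0,0,0,95,-525,0,95],
    [0,0,0,95,-525,0,95],
    [0,0,0,95,-525,0,95],
    [0,0,0,95,-525,0,95],
  ],
)

```text
clock: 19.07
ee_pos: [0.4299, -0.3985, 0.3496]
eef_rot: [0.0, -0.001, 1.0, 0.0]
force: [-0.4, 0.2, 0.5]
grip_width: 0.997
finger_force: 0.0
```

```bash
python3 - <<'E'
from h import *
f=wcam(); print(get_obs()["ee_pos"])
for k,z in dict(tray=0,jar=.004,vial=.004,pot=.004,stirrer=0).items(): bspot(f,k,z,1)
for s in silhouettes(f,"jar")[:1]:
    m=s["mask"]; print(s["extent"])
P=[rect(f,(.469,-.394),.08,px=380),rect(f,(.469,-.394),.004,px=380)]
cv2.imwrite("pics/r4.png",np.hstack(P))
E
```

```text
[ 0.42990943 -0.39852983  0.34975008]
tray 0.92 [316.  211.2] [ 0.4679 -0.3975  0.    ]
jar 0.84 [307.1 221.5] [ 0.4823 -0.4104  0.004 ]
vial 0.65 [345.8 271.7] [ 0.5601 -0.3525  0.004 ]
pot 0.67 [296.4 284. ] [ 0.5803 -0.4271  0.004 ]
stirrer 0.74 [490.9 280.7] [ 0.5761 -0.1299  0.    ]
[284.1, 202.8, 332.8, 261.8]
```

View pics/r4.png

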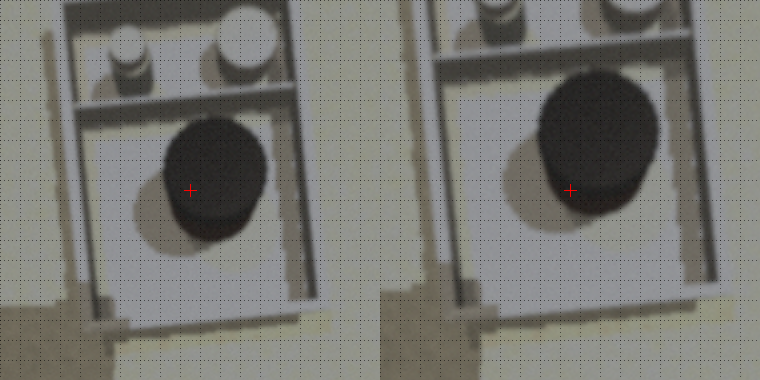

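The jar's lid is at (.482,-.410), the vial and pot are clear of the fingers, and the tray's middle is at (.469,-.395).

>>> jog_arm(
  deltas=[
    [0,0,0,-30,-7,0,82],
    [0,0,0,-52,-11.5,20,82],
    [0,0,0,-52,-11.5,60,82],
    [0,0,0,-52,-11.5,100,82],
    [0,0,0,-52,-11.5,140,82],
    [0,0,0,-52,-11.5,180,82],
    [0,0,0,-52,-11.5,215,82],
    [0,0,0,-52,-11.5,245,82],
    [0,0,0,-52,-11.5,265,82],
    [0,0,0,-52,-11.5,276,82],
    [0,0,0,-52,-11.5,281,82],
    [0,0,0,-52,-11.5,281,82],
    [0,0,0,-52,-11.5,281,50],
    [0,0,0,-52,-11.5,281,50],
    [0,0,0,-52,-11.5,281,50],
    [0,0,0,-52,-11.5,281,50],
    [0,0,0,-52,-11.5,281,50],
    [0,0,0,-52,-11.5,281,50],
  ],
  force=30,
)

```text
clock: 20.92
ee_pos: [0.4816, -0.4111, 0.0689]
eef_rot: [0.0, -0.0, 1.0, -0.0]
force: [-0.4, -0.2, 0.8]
grip_width: 0.539
finger_force: 0.0
```

The fingers reached 51 mm without touching the lid, so something is off. I'll look before going on.

```bash
python3 - <<'E'
from h import *
f=wcam(); g=grab_frame("side"); o=get_obs(); print(o["ee_pos"],o["grip_width"],o["finger_force"])
bspot(f,"jar",.004,1);bspot(g,"jar",.004,1)
b=cv2.resize(g["color"][330:460,290:420],(400,400),interpolation=2);a=cv2.resize(f["color"],(533,400))[:,66:466]
cv2.imwrite("pics/j1.png",np.hstack([a,b]))
E
```

```text
[ 0.48152499 -0.41104681  0.06863904] 0.5307047258710049 0.0
jar 0.82 [316.4 252.3] [ 0.484  -0.4099  0.004 ]
jar 0.8 [356.5 414.7] [ 0.4841 -0.4108  0.004 ]
```

View pics/j1.png

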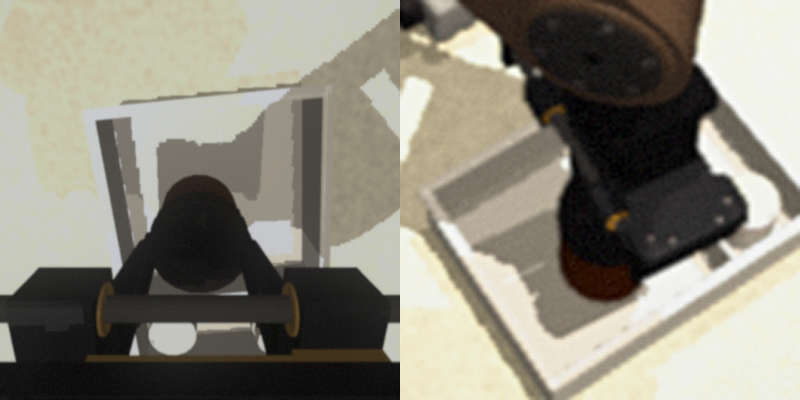

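In the wrist view the jar stands in place below the fingers, with the tips apparently at or above its lid. My picture budget is used up, so I'll probe by touch: shut the fingers gently and read the width.

>>> jog_arm(
  deltas=[
    [0,0,0,0,0,0,35],
    [0,0,0,0,0,0,35],
    [0,0,0,0,0,0,35],
    [0,0,0,0,0,0,35],
    [0,0,0,0,0,0,35],
  ],
  force=8,
)

```text
clock: 21.53
ee_pos: [0.4815, -0.411, 0.0684]
eef_rot: [0.0, -0.0, 1.0, 0.0]
force: [-0.3, 0.8, 0.1]
grip_width: 0.369
finger_force: 0.0
```

>>> jog_arm(
  deltas=[
    [0,0,0,0,0,1,35],
    [0,0,0,0,0,2,35],
    [0,0,0,0,0,2,35],
  ],
)

```text
clock: 21.78
ee_pos: [0.4817, -0.4111, 0.0682]
eef_rot: [0.0, -0.0, 1.0, -0.0]
force: [-4.2, 2.9, 16.4]
grip_width: 0.373
finger_force: 8.3
```

>>> jog_arm(
  deltas=[
    [0,0,0,0,0,1,35],
    [0,0,0,0,0,2,35],
    [0,0,0,0,0,2,35],
  ],
)

```text
clock: 22.03
ee_pos: [0.4818, -0.4112, 0.0681]
eef_rot: [0.001, -0.0, 1.0, -0.001]
force: [-9.2, 6.7, 34.3]
grip_width: 0.369
finger_force: 17.2
```

Pressing down gives contact at once (34 N), so the tips stand on the lid's top at TCP z≈.068. The fingers are about 2.5 cm shorter than I assumed. I'll back off, open, re-measure and go lower.

>>> jog_arm(
  deltas=[
    [0,0,0,0,0,-5,35],
    [0,0,0,0,0,-40,35],
    [0,0,0,0,0,-70,78],
    [0,0,0,0,0,-70,78],
    [0,0,0,0,0,-70,78],
    [0,0,0,0,0,-70,78],
    [0,0,0,0,0,-70,78],
    [0,0,0,0,0,-70,78],
  ],
)

```text
clock: 22.7
ee_pos: [0.4812, -0.4107, 0.1332]
eef_rot: [-0.001, -0.0, 1.0, 0.001]
force: [-0.4, 0.2, -0.6]
grip_width: 0.734
finger_force: 0.0
```

```bash
python3 - <<'E'
from h import *
f=wcam(); o=get_obs(); print(o["ee_pos"],o["grip_width"],o["force"])
bspot(f,"jar",.004,1);bspot(f,"tray",0,1)
# lid: dark ellipse, by contour in rectified plane at several z
for z in(.06,.07,.08,.09,.1):
    w=[[.482+a*.06,-.41+b*.06,z] for a,b in((1,1),(1,-1),(-1,-1),(-1,1))]
    H=cv2.getPerspectiveTransform(np.float32([proj(f,p) for p in w]),np.float32([[0,0],[240,0],[240,240],[0,240]]))
    p=cv2.warpPerspective(f["color"],H,(240,240)); g=cv2.GaussianBlur(p.max(2),(5,5),0)
    m=(g<50).astype(np.uint8); n,l,st,c=cv2.connectedComponentsWithStats(m); k=l[120,120]
    rows=[int((l[r]==k).sum()) for r in range(60,200,10)]; print(z,st[k],rows)
for nm in("scene","side"):
    g=grab_frame(nm)
    for y in(-.04,.04):
        print(nm,np.round(proj(g,o["ee_pos"]+[0,y,-.014])),np.round(proj(g,o["ee_pos"]+[0,y,.011])))
    cv2.imwrite(f"pics/{nm}_j.png",g["color"])
E
```

```text
[ 0.48120808 -0.41077072  0.13336643] 0.7754787998649157 [ 0.34339171 -0.81648117  0.43191358]
jar 0.89 [318.  228.3] [ 0.4838 -0.4079  0.004 ]
tray 0.71 [611.7 321.8] [ 0.5761 -0.1313  0.    ]
0.06 [   54    41   129   154 15106] [89, 105, 117, 123, 127, 128, 127, 122, 116, 103, 91, 82, 67, 40]
0.07 [   56    51   125   148 13927] [66, 87, 102, 114, 121, 122, 122, 122, 115, 105, 94, 84, 71, 50]
0.08 [   59    60   119   142 12821] [12, 66, 86, 99, 110, 117, 118, 117, 114, 107, 95, 84, 75, 59]
0.09 [   62    70   114   136 11740] [0, 18, 64, 83, 97, 107, 112, 113, 112, 107, 98, 86, 77, 63]
0.1 [   64    80   109   130 10708] [0, 0, 21, 62, 81, 95, 103, 106, 107, 106, 99, 89, 77, 67]
scene [108. 231.] [105. 222.]
scene [145. 226.] [143. 216.]
side [368. 405.] [369. 399.]
side [347. 371.] [348. 364.]
```

>>> jog_arm(
  deltas=[
    [0,0,0,-1,1,30,82],
    [0,0,0,-1,1,50,82],
    [0,0,0,-1,1,62,82],
    [0,0,0,-1,1,66,82],
    [0,0,0,-1,1,68,82],
    [0,0,0,-1,1,70,82],
    [0,0,0,-1,1,72,82],
    [0,0,0,-1,1,72,82],
  ],
)

```text
clock: 23.62
ee_pos: [0.4827, -0.4103, 0.063]
eef_rot: [0.0, -0.0, 1.0, -0.0]
force: [-0.5, -0.3, 0.4]
grip_width: 0.861
finger_force: 0.0
```

>>> jog_arm(
  deltas=[
    [0,0,0,0,0,2,82],
    [0,0,0,0,0,4,82],
    [0,0,0,0,0,6,82],
    [0,0,0,0,0,6,82],
  ],
)

```text
clock: 23.95
ee_pos: [0.4824, -0.4099, 0.0562]
eef_rot: [-0.0, -0.0, 1.0, 0.0]
force: [-0.1, -0.2, -0.4]
grip_width: 0.863
finger_force: 0.0
```

Clear of contact at .056. I'll close on the lid and see whether it grips.

>>> jog_arm(
  deltas=[
    [0,0,0,0,0,0,52],
    [0,0,0,0,0,0,52],
    [0,0,0,0,0,0,52],
    [0,0,0,0,0,0,52],
    [0,0,0,0,0,0,52],
    [0,0,0,0,0,0,52],
  ],
  force=30,
)

```text
clock: 24.45
ee_pos: [0.4825, -0.4101, 0.0566]
eef_rot: [0.0, -0.0, 1.0, -0.0]
force: [0.3, -0.3, 0.6]
grip_width: 0.65
finger_force: 30.0
```

It grips at 62 mm. I'll lift it high and carry it to the stirrer.

>>> jog_arm(
  deltas=[
    [0,0,0,0,0,-8,52],
    [0,0,0,0,0,-25,52],
    [0,0,0,0,0,-50,52],
    [0,0,0,0,0,-78,52],
    [0,0,0,0,0,-95,52],
    [0,0,0,0,5,-105,52],
    [0,0,0,-8,30,-105,52],
    [0,0,0,-19,60,-105,52],
    [0,0,0,-30,95,-105,52],
    [0,0,0,-41,130,-105,52],
    [0,0,0,-52,165,-105,52],
    [0,0,0,-63,200,-105,52],
    [0,0,0,-74,235,-105,52],
    [0,0,0,-82,260,-100,52],
    [0,0,0,-88,275,-90,52],
    [0,0,0,-88.5,279,-80,52],
    [0,0,0,-88.5,279,-70,52],
    [0,0,0,-88.5,279,-68,52],
    [0,0,0,-88.5,279,-68,52],
    [0,0,0,-88.5,279,-68,52],
  ],
)

```text
clock: 26.12
ee_pos: [0.5707, -0.1321, 0.1245]
eef_rot: [-0.0, 0.001, 1.0, 0.0]
force: [-0.0, -1.1, -0.7]
grip_width: 0.647
finger_force: 30.0
```

```bash
python3 - <<'E'
from h import *
f=wcam();g=grab_frame("scene");d=grab_frame("side"); o=get_obs(); print(o["ee_pos"],o["grip_width"],o["force"])
for c in(f,g,d): bspot(c,"jar",.072,1);bspot(c,"stirrer",0,1)
E
```

```text
[ 0.570985   -0.13180135  0.1249601 ] 0.6434634256743668 [ 5.95682739e-01 -1.19172191e-03 -1.72656492e+00]
jar 0.73 [316.8 254.8] [ 0.5705 -0.1306  0.072 ]
jar 0.91 [262.5 253. ] [ 0.5828 -0.1282  0.072 ]
stirrer 0.6 [260.1 273.2] [ 0.5679 -0.1346 -0.    ]
jar 0.64 [332.7 281.3] [ 0.5791 -0.1309  0.072 ]
stirrer 0.92 [331.6 305.1] [ 0.5704 -0.1428  0.    ]
```

>>> jog_arm(
  deltas=[
    [0,0,0,0,0,2,52],
    [0,0,0,0,0,4,52],
    [0,0,0,0,0,6,52],
    [0,0,0,0,0,8,52],
    [0,0,0,0,0,9,52],
    [0,0,0,0,0,10,52],
    [0,0,0,0,0,10,52],
    [0,0,0,0,0,10,52],
  ],
)

```text
clock: 27.23
ee_pos: [0.571, -0.131, 0.1146]
eef_rot: [0.0, -0.0, 1.0, 0.0]
force: [-1.3, -0.1, -1.3]
grip_width: 0.647
finger_force: 30.0
```

Now 1 mm more, then release, rise and look from above.

>>> jog_arm(
  deltas=[
    [0,0,0,0,0,0.5,52],
    [0,0,0,0,0,1,52],
    [0,0,0,0,0,1,52],
  ],
)

```text
clock: 27.48
ee_pos: [0.5711, -0.1311, 0.1145]
eef_rot: [0.0, -0.0, 1.0, -0.0]
force: [-2.2, 0.8, 9.5]
grip_width: 0.645
finger_force: 30.0
```

>>> jog_arm(
  deltas=[
    [0,0,0,0,0,0,85],
    [0,0,0,0,0,0,85],
    [0,0,0,0,0,0,85],
    [0,0,0,0,0,0,85],
    [0,0,0,0,0,0,85],
    [0,0,0,0,0,-30,85],
    [0,0,0,0,0,-70,85],
    [0,0,0,0,0,-110,85],
    [0,0,0,0,0,-150,85],
    [0,0,0,40,0,-190,85],
    [0,0,0,80,0,-220,85],
    [0,0,0,91,0,-240,85],
    [0,0,0,91,0,-240,85],
    [0,0,0,91,0,-240,85],
  ],
)

```text
clock: 28.65
ee_pos: [0.4794, -0.1312, 0.3558]
eef_rot: [0.002, 0.0, 1.0, -0.001]
force: [1.3, 0.4, -0.4]
grip_width: 0.895
finger_force: 0.0
```

```bash
python3 - <<'E'
from h import *
f=wcam(); o=get_obs(); print(o["ee_pos"],o["eef_rot"].round(4))
bspot(f,"jar",.062,1);bspot(f,"flask",.068,3);bspot(f,"stirrer",0,1);bspot(f,"balance",0,1);bspot(f,"tray",0,1)
cv2.imwrite("pics/w5.png",f["color"])
def blob(c,z,test,half=.1,px=400):
    w=[[c[0]+a*half,c[1]+b*half,z] for a,b in((1,1),(1,-1),(-1,-1),(-1,1))]
    H=cv2.getPerspectiveTransform(np.float32([proj(f,p) for p in w]),np.float32([[0,0],[px,0],[px,px],[0,px]]))
    p=cv2.GaussianBlur(cv2.warpPerspective(f["color"],H,(px,px)),(5,5),0).astype(int); m=test(p).astype(np.uint8)
    n,l,st,ce=cv2.connectedComponentsWithStats(m); k=1+st[1:,4].argmax(); r=cv2.minAreaRect(np.argwhere(l==k)[:,::-1].astype(np.float32))
    s=2*half/px; print("bbox",st[k],"rect x,y",c[0]+half-r[0][1]*s,c[1]+half-r[0][0]*s,"mm",np.array(r[1])*s*1e3,r[2]); return p
p=blob((.571,-.131),.138,lambda p:p.max(2)<50)   # jar lid top
p=blob((.571,-.131),.062,lambda p:p.min(2)>140)
print(p[200,::20].min(-1),p[::20,100].min(-1))
E
```

```text
[ 0.47985105 -0.13112054  0.3540488 ] [ 9.e-04  1.e-04  1.e+00 -3.e-04]
jar 0.75 [316.7 260.8] [ 0.5743 -0.1299  0.062 ]
flask 0.98 [515.5 227.4] [0.5259 0.1269 0.068 ]
flask 0.95 [313.6 335.3] [ 0.6848 -0.1343  0.068 ]
stirrer 0.87 [313.7 243.4] [ 0.5698 -0.1344  0.    ]
balance 0.58 [488.2 213.4] [0.5236 0.1208 0.    ]
tray 0.64 [127.5 172. ] [ 0.4636 -0.3978  0.    ]
bbox [  141   146   114   154 13740] rect x,y 0.55975 -0.12975 mm [76.5 56.5] 90.0
bbox [    0     0   400   400 95543] rect x,y 0.5712499999999999 -0.13075 mm [199.5 199.5] 90.0
[156 153 153 101 143 115 113  45  35  43  43  43  37 130 163 163 164 157
 158 153] [153 155 154 153 151 162 163 163 163 140 115 115 117 163 163 164 161  87
  94  91]
```

```bash
python3 - <<'E'
from h import *
f=np.load("pics/w2.npy",allow_pickle=True).item()
o=get_obs(); f=wcam()
half,px=.1,400; c=(.571,-.131); s=2*half/px
def warp(c,z):
    w=[[c[0]+a*half,c[1]+b*half,z] for a,b in((1,1),(1,-1),(-1,-1),(-1,1))]
    H=cv2.getPerspectiveTransform(np.float32([proj(f,p) for p in w]),np.float32([[0,0],[px,0],[px,px],[0,px]]))
    return cv2.GaussianBlur(cv2.warpPerspective(f["color"],H,(px,px)).min(2),(5,5),0).astype(float)
g=warp(c,.062); t=np.linspace(-.058,.058,60); best=[]
def val(u,v): return g[np.clip(np.round(v).astype(int),0,px-1),np.clip(np.round(u).astype(int),0,px-1)]
for yaw in np.radians(np.arange(-16,17,1)):
    ca,sa=np.cos(yaw),np.sin(yaw)
    for dx in np.arange(-20,21,1):
        for dy in np.arange(-20,21,1):
            sc=0
            for e in range(3 if True else 4):
                def pt(r):
                    a,b=[(t,0*t+r),(t,0*t-r),(0*t-r,t)][e]
                    X=dx/1e3+ca*a-sa*b; Y=dy/1e3+sa*a+ca*b; return 200-Y/s,200-X/s
                sc+=np.clip(val(*pt(.0595))-val(*pt(.0645)),-30,60).mean()
            best.append((sc,yaw,c[0]+dx/1e3,c[1]+dy/1e3))
best.sort(reverse=True); print(np.round(best[:6],3))
E
```

```text
[[ 1.19850e+02  1.22000e-01  5.73000e-01 -1.33000e-01]
 [ 1.19000e+02  1.40000e-01  5.73000e-01 -1.33000e-01]
 [ 1.17950e+02  1.22000e-01  5.72000e-01 -1.33000e-01]
 [ 1.17467e+02  1.40000e-01  5.72000e-01 -1.33000e-01]
 [ 1.17333e+02  1.22000e-01  5.74000e-01 -1.33000e-01]
 [ 1.16867e+02  1.05000e-01  5.73000e-01 -1.33000e-01]]
```

The plate's middle fits at (.573,-.133) and the jar stands at about (.572,-.131). The flask is at (.526,.127) on the pan. Now back to the bottle.

>>> jog_arm(
  deltas=[
    [0,0,0,19,545,0,80],
    [0,0,0,19,545,0,80],
    [0,0,0,19,545,0,80],
    [0,0,0,19,545,0,80],
    [0,0,0,19,545,0,80],
    [0,0,0,19,545,0,80],
    [0,0,0,19,545,0,80],
    [0,0,0,19,545,0,80],
    [0,0,0,19,545,0,80],
    [0,0,0,19,545,0,80],
    [0,0,0,19,545,0,80],
    [0,0,0,19,545,0,80],
    [0,0,0,19,545,0,80],
    [0,0,0,19,545,0,80],
    [0,0,0,19,545,0,80],
    [0,0,0,19,545,0,80],
    [0,0,0,19,545,0,80],
  ],
)

```text
clock: 30.42
ee_pos: [0.4611, 0.413, 0.3533]
eef_rot: [-0.0, 0.0, 1.0, -0.0]
force: [-0.2, -0.7, 0.9]
grip_width: 0.838
finger_force: 0.0
```

```bash
python3 - <<'E'
from h import *
f=wcam(); o=get_obs(); print(o["ee_pos"],o["eef_rot"].round(4)); bspot(f,"bottle",0,2)
E
```

```text
[0.46117564 0.41280334 0.35364066] [ 0.e+00  5.e-04  1.e+00 -0.e+00]
bottle 0.82 [116.2 331.8] [0.698  0.0924 0.    ]
bottle 0.8 [314.1 183.9] [0.4601 0.411  0.    ]
```

>>> jog_arm(
  deltas=[
    [0,0,0,0,1.5,35,80],
    [0,0,0,0,1.5,75,80],
    [0,0,0,0,1.5,115,80],
    [0,0,0,0,1.5,155,80],
    [0,0,0,0,1.5,190,80],
    [0,0,0,0,1.5,220,80],
    [0,0,0,0,1.5,238,80],
    [0,0,0,0,1.5,247,80],
    [0,0,0,0,1.5,250,80],
    [0,0,0,0,1.5,250,80],
    [0,0,0,0,1.5,250,30],
    [0,0,0,0,1.5,250,30],
    [0,0,0,0,1.5,250,30],
    [0,0,0,0,1.5,250,30],
    [0,0,0,0,1.5,250,30],
    [0,0,0,0,1.5,250,30],
    [0,0,0,0,1.5,250,30],
    [0,0,0,0,1.5,250,30],
  ],
  force=30,
)

```text
clock: 32.02
ee_pos: [0.4609, 0.4154, 0.1037]
eef_rot: [0.0, -0.0, 1.0, 0.0]
force: [0.3, -2.1, 1.8]
grip_width: 0.414
finger_force: 30.0
```

>>> jog_arm(
  deltas=[
    [0,0,0,0,0,-8,30],
    [0,0,0,0,0,-25,30],
    [0,0,0,0,0,-50,30],
    [0,0,0,0,0,-80,30],
    [0,0,0,0,0,-110,30],
    [0,0,0,0,0,-140,30],
    [0,0,0,0,0,-170,30],
    [0,0,0,0,0,-200,30],
    [0,0,0,0,0,-225,30],
    [0,0,0,0,-5,-235,30],
    [0,0,0,0,-25,-235,30],
    [0,0,0,0,-60,-235,30],
    [0,0,0,0,-95,-235,30],
    [0,0,0,0,-130,-235,30],
    [0,0,0,0,-165,-235,30],
    [0,0,0,0,-200,-235,30],
    [0,0,0,0,-235,-235,30],
    [0,0,0,0,-260,-235,30],
    [0,0,0,0,-270,-235,30],
  ],
)

```text
clock: 33.6
ee_pos: [0.4601, 0.1425, 0.3379]
eef_rot: [-0.001, 0.001, 1.0, -0.0]
force: [0.5, 0.2, -3.4]
grip_width: 0.415
finger_force: 30.0
```

>>> jog_arm(
  deltas=[
    [0,0,0,0,-15,0,30],
    [0,0,0,0,-40,0,30],
    [0,0,0,-1,-75,0,30],
    [0,0,0,-2,-110,0,30],
    [0,0,0,-3,-145,0,30],
    [0,0,0,-4,-180,0,30],
    [0,0,0,-5,-215,0,30],
    [0,0,0,-5,-250,0,30],
    [0,0,0,-6,-285,0,30],
    [0,0,0,-6,-320,0,30],
    [0,0,0,-7,-355,0,30],
    [0,0,0,-7,-390,0,30],
    [0,0,0,-8,-425,0,30],
    [0,0,0,-8,-460,0,30],
    [0,0,0,-8,-495,0,30],
    [0,0,0,-8,-520,0,30],
    [0,0,0,-8,-535,0,30],
    [0,0,0,-8,-541,0,30],
    [0,0,0,-8,-541,0,30],
    [0,0,0,-8,-541,0,30],
  ],
)

```text
clock: 35.27
ee_pos: [0.4691, -0.3944, 0.3382]
eef_rot: [-0.0, -0.0, 1.0, 0.001]
force: [-0.2, -1.1, -3.7]
grip_width: 0.411
finger_force: 30.0
```

```bash
python3 - <<'E'
from h import *
f=wcam(); o=get_obs(); print(o["ee_pos"],o["grip_width"],o["force"]); bspot(f,"bottle",.238,1);bspot(f,"tray",0,1)
for n in("scene","side"):
    g=grab_frame(n); bspot(g,"bottle",.238,1); bspot(g,"tray",0,1)
E
```

```text
[ 0.46922397 -0.39412615  0.33855191] 0.41258036717868685 [-0.34814757  0.3552247  -4.10972187]
bottle 0.84 [312.4 236.1] [ 0.4703 -0.3962  0.238 ]
tray 0.74 [311.5 187.4] [ 0.4707 -0.3994  0.    ]
bottle 0.83 [365.3 289.7] [ 0.9161 -0.0089  0.238 ]
tray 0.96 [140.5 264.4] [ 0.4676 -0.401   0.    ]
bottle 0.87 [352.  348.3] [ 0.4737 -0.3947  0.238 ]
```

>>> jog_arm(
  deltas=[
    [0,0,0,0,-2,10,30],
    [0,0,0,0,-2,35,30],
    [0,0,0,0,-2,65,30],
    [0,0,0,0,-2,95,30],
    [0,0,0,0,-2,125,30],
    [0,0,0,0,-2,150,30],
    [0,0,0,0,-2,175,30],
    [0,0,0,0,-2,195,30],
    [0,0,0,0,-2,210,30],
    [0,0,0,0,-2,218,30],
    [0,0,0,0,-2,222,30],
    [0,0,0,0,-2,225,30],
    [0,0,0,0,-2,227,30],
    [0,0,0,0,-2,229,30],
    [0,0,0,0,-2,230,30],
    [0,0,0,0,-2,230,30],
    [0,0,0,0,-2,230,30],
  ],
)

```text
clock: 37.13
ee_pos: [0.4691, -0.3977, 0.1089]
eef_rot: [0.0, -0.0, 1.0, -0.0]
force: [-0.8, -1.1, -4.3]
grip_width: 0.41
finger_force: 30.0
```

>>> jog_arm(
  deltas=[
    [0,0,0,0,0,0.5,30],
    [0,0,0,0,0,1,30],
    [0,0,0,0,0,1.5,30],
    [0,0,0,0,0,1.5,30],
  ],
)

```text
clock: 37.47
ee_pos: [0.4693, -0.3979, 0.1077]
eef_rot: [0.0, -0.0, 1.0, -0.0]
force: [-0.8, -0.3, 4.4]
grip_width: 0.415
finger_force: 30.0
```

Contact. I'll release, rise straight up, and check everything.

>>> jog_arm(
  deltas=[
    [0,0,0,0,0,0,70],
    [0,0,0,0,0,0,70],
    [0,0,0,0,0,0,70],
    [0,0,0,0,0,0,70],
    [0,0,0,0,0,0,70],
    [0,0,0,0,0,-30,70],
    [0,0,0,0,0,-70,70],
    [0,0,0,0,0,-110,70],
    [0,0,0,0,0,-150,70],
    [0,0,0,0,0,-190,70],
    [0,0,0,0,0,-230,70],
    [0,0,0,0,0,-260,70],
    [0,0,0,0,0,-280,70],
    [0,0,0,0,0,-280,70],
    [0,0,0,0,0,-280,70],
  ],
)

```text
clock: 38.72
ee_pos: [0.469, -0.3976, 0.3874]
eef_rot: [0.001, -0.0, 1.0, -0.0]
force: [0.2, 0.7, -0.5]
grip_width: 0.735
finger_force: 0.0
```

>>> jog_arm(
  deltas=[
    [0,0,0,0,300,-50,70],
    [0,0,0,0,300,-50,70],
    [0,0,0,0,300,-50,70],
    [0,0,0,0,300,-50,70],
    [0,0,0,0,300,-50,70],
    [0,0,0,0,300,-50,70],
    [0,0,0,0,300,-50,70],
    [0,0,0,0,300,-50,70],
    [0,0,0,0,300,-50,70],
    [0,0,0,0,300,-50,70],
    [0,0,0,0,300,-50,70],
    [0,0,0,0,300,-50,70],
  ],
)

```text
clock: 39.72
ee_pos: [0.469, -0.0988, 0.436]
eef_rot: [-0.001, 0.001, 1.0, 0.0]
force: [-0.7, -0.1, 0.4]
grip_width: 0.736
finger_force: 0.0
```

```bash
python3 - <<'E'
from h import *
f=wcam(); o=get_obs(); print(o["ee_pos"])
for n,c in(("w",f),("sc",grab_frame("scene")),("sd",grab_frame("side"))):
    print(n)
    for k,z in dict(bottle=.004,tray=0,flask=.068,balance=0,jar=.062,stirrer=0,vial=.004,pot=.004).items(): bspot(c,k,z,2 if k in("bottle","flask") else 1)
E
```

```text
[ 0.4689717  -0.09878721  0.43616181]
w
bottle 0.83 [420.1 300.7] [0.6894 0.0888 0.004 ]
bottle 0.65 [131.3 178. ] [ 0.4696 -0.3974  0.004 ]
flask 0.73 [465.2 218.5] [0.522  0.1263 0.068 ]
flask 0.69 [296.3 323.9] [ 0.6994 -0.1303  0.068 ]
balance 0.82 [448.3 212.4] [0.5282 0.1244 0.    ]
jar 0.79 [294.4 248.2] [ 0.5706 -0.1315  0.062 ]
stirrer 0.73 [297.2 236.6] [ 0.5703 -0.13    0.    ]
vial 0.72 [166.  230.6] [ 0.5582 -0.3516  0.004 ]
pot 0.87 [122.7 240.4] [ 0.5755 -0.4274  0.004 ]
sc
bottle 0.88 [364.5 291.3] [0.6899 0.0795 0.004 ]
bottle 0.34 [258.6 272.5] [ 0.569  -0.1382  0.004 ]
tray 0.6 [141.9 262.5] [ 0.4614 -0.3976  0.    ]
flask 0.8 [273.1 321.4] [ 0.7889 -0.1466  0.068 ]
flask 0.76 [362.1 224.5] [0.5328 0.122  0.068 ]
balance 0.57 [362.7 248.3] [0.5405 0.1249 0.    ]
jar 0.94 [260.3 257.2] [ 0.5841 -0.134   0.062 ]
vial 0.76 [162.4 289.6] [ 0.572  -0.3562  0.004 ]
pot 0.67 [123.5 296.6] [ 0.5734 -0.4402  0.004 ]
sd
bottle 0.77 [347.5 411. ] [ 0.4718 -0.3954  0.004 ]
bottle 0.62 [333.8 226. ] [0.6981 0.0831 0.004 ]
tray 0.58 [347.3 414.9] [ 0.4683 -0.4009  0.    ]
flask 0.95 [266.2 219.7] [0.5254 0.1289 0.068 ]
flask 0.78 [385.7 279.8] [ 0.6912 -0.1811  0.068 ]
balance 0.72 [269.6 232.2] [0.5371 0.1463 0.    ]
jar 0.63 [348.3 412.4] [ 0.4564 -0.4227  0.062 ]
stirrer 0.6 [332.3 301.6] [ 0.5768 -0.1344  0.    ]
vial 0.69 [373.2 377.7] [ 0.5574 -0.3547  0.004 ]
pot 0.83 [401.3 397.8] [ 0.585  -0.4213  0.004 ]
```

```bash
python3 - <<'E'
from h import *
a=np.linspace(0,2*np.pi,180,endpoint=False)
def fit(f,c,z,r,sgn):
    g=cv2.GaussianBlur(f["color"],(3,3),0).astype(float); R,t=cam(f); best=[]
    def v(X,Y):
        q=R@np.array([X,Y,0*X+z])+t[:,None]; u=(f["fx"]*q[0]/q[2]+f["cx"]).astype(np.float32); w=(f["fy"]*q[1]/q[2]+f["cy"]).astype(np.float32)
        return np.stack([cv2.remap(np.ascontiguousarray(g[...,k]),u[None],w[None],1)[0] for k in range(3)],1)
    for dx in np.arange(-20,21): 
        for dy in np.arange(-20,21):
            x,y=c[0]+dx/1e3,c[1]+dy/1e3
            d=v(x+(r-.002)*np.cos(a),y+(r-.002)*np.sin(a))-v(x+(r+.002)*np.cos(a),y+(r+.002)*np.sin(a))
            best.append((np.minimum(np.abs(d).sum(1),40).mean(),x,y))
    best.sort(reverse=True); return np.round(best[0],4),np.round(np.mean([b[1:] for b in best[:6]],0),4)
W=wcam()
for n,f in(("w",W),("scene",grab_frame("scene")),("side",grab_frame("side"))):
    print(n,"pan",fit(f,(.526,.125),.068,.06,1),"flask base",fit(f,(.526,.125),.070,.041,1))
E
```

```text
w pan (array([32.2839,  0.527 ,  0.128 ]), array([0.5278, 0.126 ])) flask base (array([33.4416,  0.526 ,  0.13  ]), array([0.5252, 0.1303]))
scene pan (array([31.3626,  0.527 ,  0.123 ]), array([0.528 , 0.1225])) flask base (array([29.1835,  0.523 ,  0.126 ]), array([0.5235, 0.1255]))
side pan (array([33.307,  0.528,  0.127]), array([0.5273, 0.1275])) flask base (array([31.2981,  0.526 ,  0.132 ]), array([0.5253, 0.1318]))
```

Flask and pan agree to about 5 mm in all three views, the bottle and jar are within a few mm, and the arm is clear. Handing in.

```bash
python3 -c "
from workcell import *
print(close_job())"
```

```text
the job is handed in; nothing more can be done
None
```

The job is handed in at about 40 s of the 128 s: by the last camera check the flask stands on the balance about 5 mm off the middle, and the jar on the stirrer and the bottle in the large compartment (parked in the taped square on the way) within a few mm of theirs; the vial and pot show no clear movement, and no verdict came back.

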